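Clamp a tile with the ratchet knob

ROBOT

A 6-joint arm with a two-finger parallel gripper is mounted at the origin on the work surface. World frame = base frame: x ahead of the robot, y to its left, z up, the work surface at z = 0. Lengths are in m, angles in degrees, forces in N, time in s.
With the tool pointing down it reaches from about 0.275 to 0.75 m from the base axis. Payload 10.2 kg.
Tool frame: the origin (TCP) lies on the front face of the gripper's body, between the roots of the fingers; the fingertips stand 73 mm ahead of it and the grasp point (between the pads) lies 54 mm ahead of it (manip.tcp_to_grasp is the z of the grasp point in the tool frame, in m); z points along the fingers, y is the direction in which the jaws open and shut (so a half turn about z gives the same grasp; the last joint's range is limited). The gripper opens to 85 mm and grips with 20 to 120 N. Pads are 22 mm wide; open, the fingers measure 114 mm over their backs; the gripper's body (76 mm by 85 mm) begins 54 mm behind the grasp point. The pads swing forward as they close: fully open they stand 13 mm farther back than shut.
Start: joints at [56.356, 17.928, 85.812, -0, 76.261, -12.8], TCP at [0.187, 0.491, 0.304] pointing down, gripper open.
Joint ranges: [-168.41, 168.41], [-55.51, 124.54], [10.69, 146.95], [-70.63, 250.63], [1, 178], [-165.06, 165.06]. Speed limits (degrees/s): [136.94, 136.94, 172.46, 180, 180, 180].

INTERFACE

Orientations are given as a 3x3 rotation matrix whose columns are the frame's x, y, z axes.
In Python, from bench import manip, vision gives the robot as it stands. The module is installed in compiled form; this text tells all that it offers.
- The arm moves only by the tool carry_out, never from a script. Its argument "series" is a list of rows, each a list of 3 entries, a list of its own where there are three numbers: the shift along the tool's x, y, z in units of 60 mm (1.0 is 60 mm), then the turn about the tool's z in units of 6 degrees (1.0 is 6 degrees), then the opening, from -1 (shut) to 1 (fully open). In form: [[[tx, ty, tz], twist, gripper], ...]. A call has 1 to 5 rows; each row shifts and turns the pose as measured when the row begins, along the tool's axes as they then stand; what a row does not reach is not made up. A row lasts 1/8 s, in which the tool goes at most 62.5 mm and 10.7 degrees, less where a joint would pass 70% of its speed; a pose out of reach is approached as far as the arm can. A call is refused whole if a number of a shift passes 1 or a number of a turn 1, either way. A call with a gripper value outside its range is refused whole. The fingers move at their own pace and stop on an object; the grip force is fixed at half the most. Time passes only in rows, so rows that do not move let the fingers close. It gives the time, the measured TCP pose, the force and the opening at its end, in the units of the state.
- manip.get_state(): the state, without advancing time (a new reading comes with each control period).
- vision.read_camera(name): name is "scene" or "top" or "wrist"; returns the picture (480x640x3 uint8, red, green, blue); there is no depth.
- vision.calibration(name): a dict with "camera_matrix" (3x3 intrinsics, pixels), "extrinsics" (4x4, takes a point from camera to world coordinates). Camera axes: x right, y down, z forward; pixel columns grow to the right and rows downward; lengths in m; the calibration is good to about 2 mm. A picture is of the moment at which its call begins: read the wrist's pose just before it. calibration takes no time and is no camera call; for the wrist camera it gives the pose at the moment of the call.
- manip.close_job(): hands the job in, once; it reports no verdict.
The state is a dict: "t": time; "qpos": joint angles; "joint_vel": joint speeds; "effort": joint torques, N m; "ee_pos": TCP position; "tcp_rot": TCP orientation; "force": force on the tool from outside, world axes, zero at the start; "torque": the same for the moment, N m; "grip_width": opening from 0.0 (shut) to 1.0 (fully open).
Only numpy, scipy, OpenCV 4.12 (cv2) and the standard library are available. Lean on these libraries where they do the work, as an engineer would, in place of code of your own. Each camera call takes 0.05 s, during which the arm holds its last target. There are 200 camera calls.

TASK

Slide the fired clay tile along the bed of the tile clamp until its far edge sits fully home against the stop, pushing gently because it is brittle. Then turn the orange ratchet knob clockwise (seen from above) until the pad grips the tile and the knob slips with a click; stop after one or two clicks and no more. Leave the tile clamped there and the cup, bowl and brush undisturbed.

Things in the scene. Friction and masses are not known exactly. Their poses are not given: they have to be found in the camera images.
- jig: the tile clamp, fixed: aluminium bed 190 x 124 mm, top 20 mm above the table; two dark side rails (8 mm high, 92 mm apart), a dark cross stop at the far end, a blue bridge (30 mm along x, 152 mm across, top 67 mm up) with a pad under the knob, which starts 3 to 9 mm above the tile and sinks 3.2 mm per rad. Origin on the table; +x along the bed to the stop, z up; bed from x = -107 to +83 mm.
- stop_face (a point): middle of the stop's face that the tile must touch, 60 mm along the clamp's +x from its origin; the face is square to the clamp's x axis, 104 mm wide, and stands 30 mm above the bed
- tile: loose reddish fired tile with blue dots, 110 (x) x 88 (y) x 12 mm, about 0.23 kg, lying on the bed between the rails, 18 to 42 mm short of the stop. Origin: centre of its underside; x along its length, the same way as the clamp's x. Home, its centre is 55 mm before the stop face. Only a push of a few newtons is needed; fingers must not press on it with more than 22 N.
- knob_grip (a point): centre of the orange round ratchet knob (diameter 40 mm, 36 mm tall; flat top 16 mm above this point), on its upright axis, 25 mm along the clamp's +x from its origin, 98 mm above the table. x axis: along the white line on its top. It keeps its height. It turns freely with about 0.13 N m; once the pad presses the torque climbs within some 0.3 rad and the ratchet slips at about 0.3 N m.
- collar_mark (a point): centre of the top of the steel collar (diameter 50 mm, top 76 mm above the table) under the knob; x axis towards its red mark. The knob carries the collar round until the ratchet slips; the angle from red mark to white line starts at 0 and grows by about 0.35 rad clockwise with each click (18 a turn). The torque falls off at each click.
- tub: white plastic cup, 76 mm across, 55 mm high, beside the clamp; origin under its centre
- bowl: grey clay bowl, 110 mm across, 45 mm high, on the other side of the clamp; origin under its centre
- brush: brush 170 mm long lying beyond the stop; origin at its middle, on the table
Mind the look-alikes: they are no part of the job. Of the things that look like the tile, the middle-sized one is meant. Of the things that look like the jig, the largest one is meant.

How it is judged:
By the outcome, as a careful person would: the job done as asked, in the order asked, and still so for the second after the job is handed in, with the robot touching nothing.
It also fails if it takes over 72 s, if anything falls off the work surface, if the arm or the gripper's body presses on something with over 40 N, if the wrist force passes 120 N, or if a joint passes its speed limit or range.

## Working session

There is one attempt and no reset: what is moved stays moved. The work goes in short steps, Python scripts to look and compute and a tool call to move; the robot and the scene stay as the last step left them, time stands still between calls to the robot, and variables do not carry over. Pictures are saved under pics/ and viewed, about 8 in all and at most 12, crops included, and the job is handed in when it is done.

Besides the shell and the picture viewer there is one more tool, called as name(argument=value, ...), one argument or row to a line, values as JSON. carry_out: Moves the arm, as the interface text tells. Its arguments: {"type":"object","properties":{"series":{"type":"array"}},"required":["series"]}

```bash
mkdir -p pics
python3 - <<'E'
from bench import manip, vision
import cv2
print(manip.get_state(), manip.tcp_to_grasp)
for n in ["top","scene"]:
    cv2.imwrite(f"pics/{n}0.png",cv2.cvtColor(vision.read_camera(n),cv2.COLOR_RGB2BGR))
    print(n,vision.calibration(n))
E
```

```text
{'t': 0.0, 'qpos': array([ 5.63554998e+01,  1.79568436e+01,  8.58555564e+01, -1.15358715e-03,
        7.62605550e+01, -1.28025966e+01]), 'joint_vel': array([ 0.03597514,  0.08919688,  0.08968643, -0.01081241,  0.04975617,
        0.00524964]), 'effort': array([-6.50103220e-05, -4.12262750e+01, -2.59744799e+01, -2.10973376e-04,
        4.16509254e-03, -5.68233213e-05]), 'ee_pos': array([0.1867271 , 0.4904807 , 0.30334808]), 'tcp_rot': array([[-9.34567332e-01,  3.55785646e-01, -6.89177762e-04],
       [ 3.55786217e-01,  9.34566756e-01, -1.07085052e-03],
       [ 2.63089381e-04, -1.24598186e-03, -9.99999189e-01]]), 'force': array([0.58160646, 0.05585133, 0.58829405]), 'torque': array([-0.04236005, -0.03968341, -0.01042382]), 'grip_width': 1.0053686114701372} 0.0539
top {'camera_matrix': array([[615.00886344,   0.        , 323.28216975],
       [  0.        , 615.00886344, 246.50428197],
       [  0.        ,   0.        ,   1.        ]]), 'extrinsics': array([[-1.08258206e-02, -9.81949032e-01,  1.88835643e-01,
         2.91505552e-01],
       [-9.99940372e-01,  1.03603197e-02, -3.45204517e-03,
         6.19905252e-03],
       [ 1.43333480e-03, -1.88861754e-01, -9.82002639e-01,
         1.47884542e+00],
       [ 0.00000000e+00,  0.00000000e+00,  0.00000000e+00,
         1.00000000e+00]])}
scene {'camera_matrix': array([[566.03834461,   0.        , 324.17355974],
       [  0.        , 566.03834461, 238.28681625],
       [  0.        ,   0.        ,   1.        ]]), 'extrinsics': array([[ 0.82116918,  0.40996971, -0.39699624,  0.96070253],
       [ 0.57059031, -0.60247608,  0.5580764 , -0.59717212],
       [-0.01038632, -0.68479735, -0.72865953,  0.8232873 ],
       [ 0.        ,  0.        ,  0.        ,  1.        ]])}
```

View pics/top0.png

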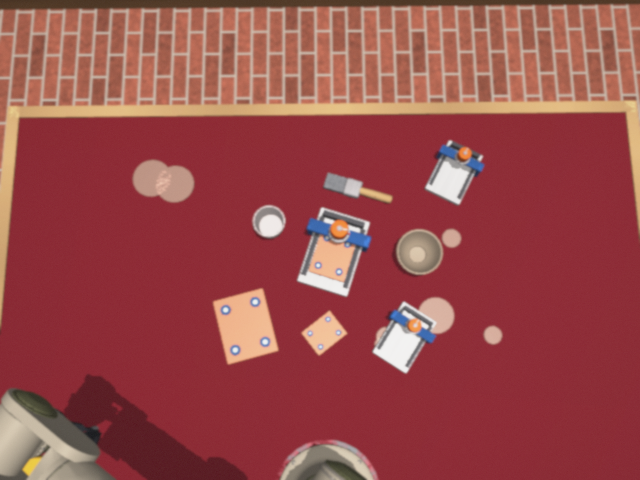

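View pics/scene0.png

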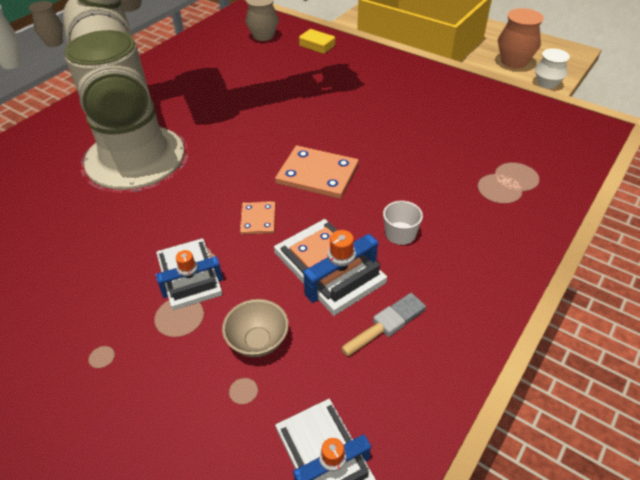

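The middle clamp, about (337,250) in the top view, is the largest, and the middle-sized tile lies in it. The cup is left at (269,222), the bowl right at (419,252) and the brush beyond at (358,188). Next I'll enlarge.

```bash
cat > h.py <<'E'
import numpy as np, cv2
from bench import manip, vision
def ray(n,uv,z,cal=None):
    c=cal or vision.calibration(n);T=c["extrinsics"]
    d=T[:3,:3]@np.linalg.inv(c["camera_matrix"])@np.array([*uv,1.])
    return T[:3,3]+d*(z-T[2,3])/d[2]
def proj(n,P,cal=None):
    c=cal or vision.calibration(n);T=c["extrinsics"]
    p=c["camera_matrix"]@(T[:3,:3].T@(np.atleast_2d(P)-T[:3,3]).T)
    return (p[:2]/p[2]).T
E
python3 - <<'E'
import cv2,numpy as np
a=cv2.imread("pics/top0.png")[195:305,280:390];b=cv2.imread("pics/scene0.png")[210:320,265:395]
a=cv2.resize(a,(400,400),interpolation=2);b=cv2.resize(b,None,fx=400/130,fy=400/130,interpolation=2)
b=cv2.copyMakeBorder(b,0,400-b.shape[0],0,0,0)
cv2.imwrite("pics/c0.png",np.hstack([a,b]))
E
```

```text
(no output)
```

View pics/c0.png

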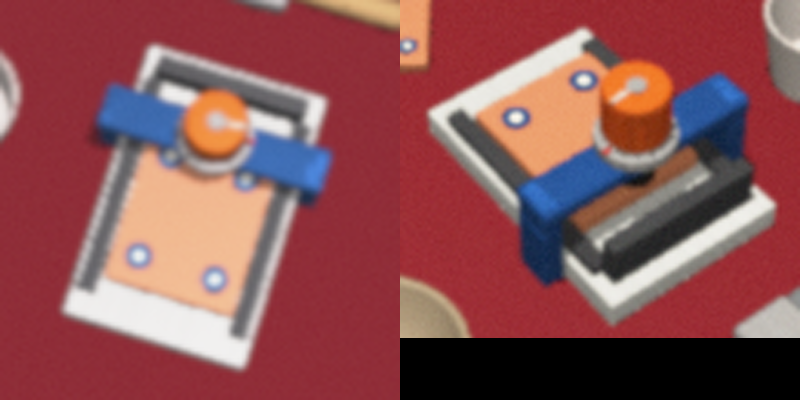

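The crop shows the bed corners at (64,313), (243,368), (327,97) and (150,45), and the tile's near edge running from (105,277) to (237,317). The knob top centre is at (217,118), with the white line pointing right.

Run:
```python
from h import *
f=lambda u,v:(280+(u+.5)*110/400-.5,195+(v+.5)*110/400-.5)
W=np.array([ray("top",f(*p),.02)[:2] for p in[(64,313),(243,368),(327,97),(150,45)]])
L=np.array([(-.107,.062),(-.107,-.062),(.083,-.062),(.083,.062)])
wc,lc=W.mean(0),L.mean(0);A=(W-wc);B=L-lc
th=np.arctan2((B[:,0]*A[:,1]-B[:,1]*A[:,0]).sum(),(A*B).sum())
R=np.array([[np.cos(th),-np.sin(th)],[np.sin(th),np.cos(th)]]);o=wc-R@lc
print("th",np.degrees(th),"o",o,"res",(W-o-L@R.T)*1e3)
J=lambda u,v,z:(R.T@(ray("top",f(u,v),z)[:2]-o)*1e3).round(1)
print("tile rear",J(105,277,.032),J(237,317,.032),"knob",J(217,118,.114),"line",J(250,127,.114))
print("knob world",o+R@[.025,0],"rear pt",o+R@[-.09,0], np.hypot(*o))
for n,(u,v) in {"tub":(269,214),"bowl":(419,248)}.items(): print(n,R.T@(ray("top",(u,v),.05)[:2]-o))
```

```text
th -17.896713885357677 o [ 0.57270805 -0.02743667] res [[-0.49048664 -0.23357672]
 [ 0.11543123  0.77746196]
 [ 0.67070502 -0.34905536]
 [-0.29564961 -0.19482988]]
tile rear [-78.2  42.3] [-77.8 -47.8] knob [27.1  0.2] line [ 27.7 -21.1]
knob world [ 0.59649836 -0.03511922] rear pt [4.87062972e-01 2.20512138e-04] 0.5733648810157767
tub [0.02205283 0.17260488]
bowl [ 0.04893505 -0.19198955]
```

Pose found: the clamp's yaw is -17.9°, and the tile's rear edge is at clamp x = -78 mm, so it needs about 28 mm of travel. Now moving behind the tile with the fingers shut; tool -x is close to clamp +x.

carry_out(
  series=[
    [[0,0,0],-0.49,-1],
    [[-0.71,-0.62,0],0,-1],
    [[-0.71,-0.62,0],0,-1],
    [[-0.71,-0.62,0],0,-1],
    [[-0.71,-0.62,0],0,-1],
  ],
)

```text
t: 0.72
ee_pos: [0.3047, 0.2933, 0.3018]
tcp_rot: [[-0.954, 0.299, -0.002], [0.299, 0.954, -0.003], [0.001, -0.003, -1.0]]
force: [1.6, 0.7, 0.5]
grip_width: -0.002
```

carry_out(
  series=[
    [[-0.71,-0.62,0],0,-1],
    [[-0.71,-0.62,0],0,-1],
    [[-0.71,-0.62,0],0,-1],
    [[-0.71,-0.62,0],0,-1],
    [[-0.4,-0.4,0],0,-1],
  ],
)

```text
t: 1.35
ee_pos: [0.4415, 0.0609, 0.3016]
tcp_rot: [[-0.954, 0.301, -0.003], [0.301, 0.954, -0.003], [0.002, -0.003, -1.0]]
force: [0.6, 1.7, 0.5]
grip_width: 0.002
```

```bash
cat >> h.py <<'E'
th=np.radians(-17.9);R=np.array([[np.cos(th),-np.sin(th)],[np.sin(th),np.cos(th)]]);o=np.array([.5727,-.0274])
def st():
    s=manip.get_state();r=s["tcp_rot"]
    print("t",round(s["t"],2),"jig xy mm",(R.T@(s["ee_pos"][:2]-o)*1e3).round(1),"z",round(s["ee_pos"][2]*1e3,1),
     "toolx ang",np.degrees(np.arctan2(r[1,0],r[0,0])).round(2),"zax",r[:,2].round(4),"F jig",(R.T@s["force"][:2]).round(2),s["force"][2].round(2),"tq",s["torque"].round(3),"q",s["qpos"].round(1),"g",round(s["grip_width"],2))
E
python3 -c "
from h import *;st()"
```

```text
t 1.35 jig xy mm [-152.    43.7] z 301.6 toolx ang 162.47 zax [-0.0029 -0.0026 -1.    ] F jig [0.03 1.76] 0.51 tq [0.038 0.009 0.045] q [ -7.2   8.   98.7  -0.2  73.4 -79.6] g 0.0
```

carry_out(
  series=[
    [[-0.6,-0.6,0.4],0.06,-1],
    [[-0.27,-0.17,0.8],0,-1],
    [[0,0,1],0,-1],
    [[0,0,0.5],0,-1],
    [[0,0,0],0,-1],
  ],
)

```text
t: 1.98
ee_pos: [0.4787, -0.0045, 0.1347]
tcp_rot: [[-0.95, 0.312, -0.002], [0.312, 0.95, -0.003], [0.001, -0.003, -1.0]]
force: [0.3, 0.6, 1.3]
grip_width: 0.0
```

```bash
python3 -c "
from h import *;st()
c=vision.calibration('wrist');im=vision.read_camera('wrist');print(c['extrinsics'].round(4).tolist(),c['camera_matrix'].round(1).tolist())
cv2.imwrite('pics/w1.png',cv2.cvtColor(im,cv2.COLOR_RGB2BGR))"
```

```text
t 1.98 jig xy mm [-96.5  -7.1] z 134.7 toolx ang 161.82 zax [-0.0023 -0.0027 -1.    ] F jig [0.09 0.67] 1.27 tq [ 0.001  0.033 -0.031] q [-14.5  24.6 104.9  -0.2  50.6 -86.2] g 0.0
[[0.3116, 0.9074, 0.2819, 0.4078], [0.9502, -0.2963, -0.0965, 0.0187], [-0.0041, 0.2979, -0.9546, 0.2044], [0.0, 0.0, 0.0, 1.0]] [[429.2, 0.0, 322.4], [0.0, 429.2, 235.0], [0.0, 0.0, 1.0]]
```

View pics/w1.png

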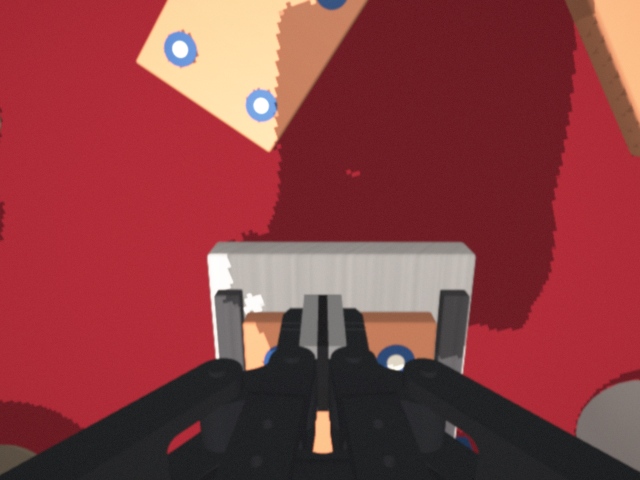

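The wrist view shows the tile's rear top edge at about v=321, u 245 to 436. The bed's near top edge is at v≈255, u 209 to 474. The fingers sit about 7 mm to one side, with their tips at about (322,300).

```bash
python3 -c "
from h import *
for p,z in [((245,321),.032),((436,321),.032),((209,254),.02),((474,254),.02)]: print(R.T@(ray('wrist',p,z)[:2]-o)*1e3)"
```

```text
[-75.39211449 -42.78618122]
[-75.20621482  43.53342517]
[-103.30192669  -59.83439572]
[-102.95163709   61.83487338]
```

carry_out(
  series=[
    [[0.12,0.12,0],0,-1],
    [[0,0,0.3],0,-1],
    [[0,0,0.22],0,-1],
    [[0,0,0.06],0,-1],
  ],
)

```text
t: 2.52
ee_pos: [0.4762, 0.006, 0.1052]
tcp_rot: [[-0.95, 0.311, 0.009], [0.311, 0.951, -0.005], [-0.01, -0.002, -1.0]]
force: [-0.8, 0.2, 0.9]
grip_width: -0.005
```

```bash
python3 -c "
from h import *;st()"
```

```text
t 2.52 jig xy mm [-102.1    2.1] z 105.2 toolx ang 161.9 zax [ 0.009  -0.0052 -0.9999] F jig [-0.81 -0.02] 0.9 tq [-0.018  0.01   0.021] q [-13.3  27.2 106.7  -0.2  45.5 -85.1] g -0.01
```

carry_out(
  series=[
    [[0,-0.04,0.12],0,-1],
    [[-0.12,0,0.0],0,-1],
    [[-0.1,0,0],0,-1],
    [[-0.1,0,0],0,-1],
    [[0,0,0],0,-1],
  ],
)

```text
t: 3.15
ee_pos: [0.4956, -0.003, 0.0989]
tcp_rot: [[-0.95, 0.311, 0.01], [0.311, 0.95, -0.006], [-0.012, -0.002, -1.0]]
force: [-0.1, 0.6, -0.3]
grip_width: 0.003
```

```bash
python3 -c "
from h import *;st()"
```

```text
t 3.15 jig xy mm [-80.9  -0.5] z 98.9 toolx ang 161.89 zax [ 0.0105 -0.0056 -0.9999] F jig [-0.3   0.49] -0.32 tq [ 0.02   0.007 -0.029] q [-13.9  29.7 103.6  -0.2  46.  -85.6] g 0.0
```

carry_out(
  series=[
    [[-0.06,0,0],0,-1],
    [[-0.06,0,0],0,-1],
    [[-0.05,0,0],0,-1],
    [[0,0,0],0,-1],
  ],
)

```text
t: 3.65
ee_pos: [0.5057, -0.0063, 0.099]
tcp_rot: [[-0.95, 0.311, 0.01], [0.311, 0.95, -0.005], [-0.011, -0.002, -1.0]]
force: [0.1, -0.8, 0.4]
grip_width: -0.0
```

```bash
python3 -c "
from h import *;st()
im=np.hstack([cv2.resize(vision.read_camera('wrist')[200:480,160:480],None,fx=1.25,fy=1.25),cv2.resize(vision.read_camera('scene')[210:322,265:393],(400,350),interpolation=2)])
cv2.imwrite('pics/w2.png',cv2.cvtColor(im,cv2.COLOR_RGB2BGR))"
```

```text
t 3.65 jig xy mm [-70.2  -0.5] z 99.0 toolx ang 161.9 zax [ 0.0098 -0.0054 -0.9999] F jig [ 0.3  -0.71] 0.41 tq [ 0.007 -0.038 -0.008] q [-13.9  30.6 101.9  -0.2  46.9 -85.7] g -0.0
```

View pics/w2.png

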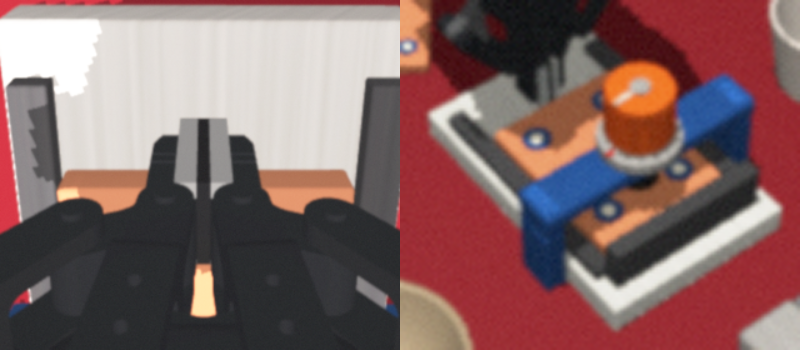

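The tile is sliding and nearly at the stop: its front edge in the scene crop is near (610,248). From here I'll push in small steps and watch the force.

carry_out(
  series=[
    [[-0.03,0,0],0,-1],
    [[-0.03,0,0],0,-1],
  ],
)

```text
t: 4.0
ee_pos: [0.5088, -0.0072, 0.099]
tcp_rot: [[-0.951, 0.311, 0.009], [0.311, 0.951, -0.005], [-0.01, -0.002, -1.0]]
force: [-1.7, 0.1, 1.1]
grip_width: 0.002
```

carry_out(
  series=[
    [[-0.03,0,0],0,-1],
    [[-0.03,0,0],0,-1],
  ],
)

```text
t: 4.25
ee_pos: [0.5123, -0.0083, 0.099]
tcp_rot: [[-0.951, 0.311, 0.008], [0.31, 0.951, -0.005], [-0.009, -0.002, -1.0]]
force: [-1.7, 0.6, 1.2]
grip_width: 0.003
```

```bash
python3 -c "
from h import *;st()"
```

```text
t 4.25 jig xy mm [-63.3  -0.4] z 99.0 toolx ang 161.91 zax [ 0.0083 -0.005  -1.    ] F jig [-1.76  0.06] 1.22 tq [ 0.073  0.252 -0.002] q [-14.   31.3 100.7  -0.2  47.5 -85.8] g 0.0
```

Sliding friction is about 1.7 N. I'll continue with single small rows.

carry_out(
  series=[
    [[-0.025,0,0],0,-1],
  ],
)

```text
t: 4.38
ee_pos: [0.5138, -0.0088, 0.099]
tcp_rot: [[-0.951, 0.311, 0.008], [0.311, 0.951, -0.005], [-0.009, -0.002, -1.0]]
force: [-1.6, 0.2, 1.2]
grip_width: -0.0
```

carry_out(
  series=[
    [[-0.025,0,0],0,-1],
  ],
)

```text
t: 4.5
ee_pos: [0.5148, -0.0091, 0.0988]
tcp_rot: [[-0.951, 0.311, 0.006], [0.311, 0.951, -0.004], [-0.007, -0.002, -1.0]]
force: [-7.7, 3.0, 6.7]
grip_width: 0.002
```

carry_out(
  series=[
    [[-0.02,0,0],0,-1],
  ],
)

```text
t: 4.62
ee_pos: [0.515, -0.0092, 0.0988]
tcp_rot: [[-0.951, 0.31, 0.003], [0.31, 0.951, -0.004], [-0.004, -0.002, -1.0]]
force: [-9.3, 1.8, 8.4]
grip_width: -0.001
```

Home: the force jumped from 1.7 to about 9 N and motion stopped. Backing off, rising and moving over the knob.

carry_out(
  series=[
    [[0.25,0,0],0,-1],
    [[0.2,0,-0.4],0,-1],
    [[0,0,-1],0,-1],
    [[0,0,-0.9],0,1],
    [[-0.5,0,0],0,1],
  ],
)

```text
t: 5.25
ee_pos: [0.5177, -0.0096, 0.2422]
tcp_rot: [[-0.951, 0.31, 0.008], [0.31, 0.951, -0.005], [-0.009, -0.002, -1.0]]
force: [1.1, -1.3, 0.3]
grip_width: 0.418
```

carry_out(
  series=[
    [[-0.9,0,0],0,1],
    [[-0.3,0,0],0,1],
    [[0,0,0],0,1],
  ],
)

```text
t: 5.62
ee_pos: [0.5897, -0.0335, 0.2443]
tcp_rot: [[-0.95, 0.311, 0.013], [0.311, 0.951, -0.007], [-0.015, -0.002, -1.0]]
force: [-0.3, 0.0, -0.3]
grip_width: 0.998
```

```bash
python3 -c "
from h import *;st()
im=vision.read_camera('wrist');
a=np.hstack([cv2.resize(im,(480,360)),cv2.resize(vision.read_camera('scene')[205:325,280:387],(320,360),interpolation=2)])
cv2.imwrite('pics/w3.png',cv2.cvtColor(a,cv2.COLOR_RGB2BGR))"
```

```text
t 5.62 jig xy mm [18.1 -0.5] z 244.3 toolx ang 161.9 zax [ 0.0134 -0.0065 -0.9999] F jig [-0.29 -0.07] -0.29 tq [0.005 0.017 0.016] q [-14.5  28.6  79.3  -0.2  71.2 -86.4] g 1.0
```

View pics/w3.png

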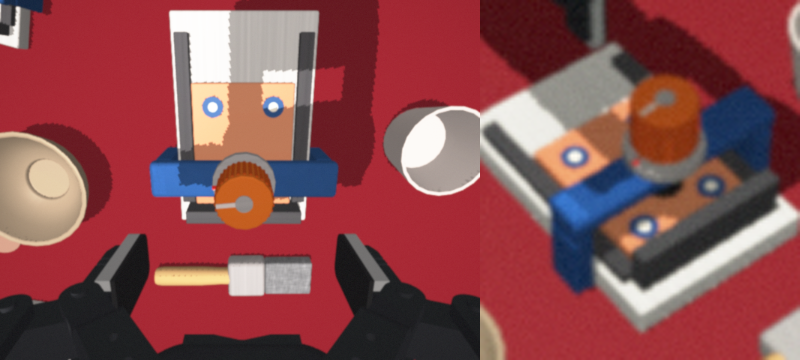

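The picture shows the tile up against the stop. The knob top centre is at (244,204) in the half picture, i.e. (325.5,272.2) at full size, and the cup, bowl and brush look unmoved.

```bash
python3 -c "
from h import *;st()
k=ray('wrist',(325.5,272.2),.114);s=manip.get_state();print('knob jig',R.T@(k[:2]-o)*1e3)
d=np.array([*k[:2],.102])-s['ee_pos']-s['tcp_rot']@[0,0,.054];print('tool shift units',s['tcp_rot'].T@d/.06)
print('tile rear',[R.T@(ray('wrist',(u*4/3,83*4/3),.032)[:2]-o)*1e3 for u in(191,295)])"
```

```text
t 5.72 jig xy mm [16.9 -0.3] z 244.4 toolx ang 161.92 zax [ 0.0127 -0.0063 -0.9999] F jig [0.82 0.53] 0.42 tq [-0.035  0.036  0.044] q [-14.5  28.5  79.5  -0.2  71.2 -86.4] g 0.99
knob jig [26.48415177  0.53231829]
tool shift units [-0.1257661   0.01925719  1.47597611]
tile rear [array([-48.64999347, -43.67228105]), array([-48.42484444,  43.55223068])]
```

The tile is square and home: both rear corners read -48.5, with the knob reading +26.5 (expected -50 and +25). Descending on the knob.

carry_out(
  series=[
    [[-0.15,0.02,0.4],0,1],
    [[0,0,0.5],0,1],
    [[0,0,0.4],0,1],
    [[0,0,0.15],0,1],
    [[0,0,0],0,1],
  ],
)

```text
t: 6.35
ee_pos: [0.5965, -0.0336, 0.1576]
tcp_rot: [[-0.951, 0.309, 0.015], [0.309, 0.951, -0.007], [-0.017, -0.002, -1.0]]
force: [0.2, 0.6, 0.1]
grip_width: 1.0
```

```bash
python3 -c "
from h import *;st()"
```

```text
t 6.35 jig xy mm [24.6  1.4] z 157.6 toolx ang 162.0 zax [ 0.0152 -0.0069 -0.9999] F jig [0.01 0.68] 0.14 tq [-0.068 -0.032 -0.019] q [-14.4  34.8  83.2  -0.2  61.  -86.3] g 1.0
```

carry_out(
  series=[
    [[0,-0.012,0],0,-1],
    [[0,0,0],0,-1],
    [[0,0,0],0,-1],
    [[0,0,0],0,-1],
    [[0,0,0],0,-1],
  ],
)

```text
t: 6.98
ee_pos: [0.5967, -0.0345, 0.1603]
tcp_rot: [[-0.951, 0.309, 0.019], [0.309, 0.951, -0.008], [-0.02, -0.002, -1.0]]
force: [0.1, -0.7, -1.0]
grip_width: 0.446
```

```bash
python3 -c "
from h import *;st()"
```

```text
t 6.97 jig xy mm [25.   0.7] z 160.3 toolx ang 162.01 zax [ 0.0187 -0.008  -0.9998] F jig [ 0.33 -0.65] -0.95 tq [-0.041  0.016  0.017] q [-14.5  34.6  83.2  -0.2  61.1 -86.4] g 0.45
```

Gripped at 0.446, which is about 38 mm. Now turning clockwise (+ twist).

carry_out(
  series=[
    [[0,0,0.01],1,-1],
    [[0,0,0.01],1,-1],
    [[0,0,0.01],1,-1],
  ],
)

```text
t: 7.35
ee_pos: [0.5967, -0.0347, 0.1602]
tcp_rot: [[-0.804, 0.594, 0.018], [0.594, 0.804, -0.009], [-0.02, 0.003, -1.0]]
force: [-4.0, -0.5, 5.3]
grip_width: 0.451
```

```bash
python3 -c "
from h import *;st()"
```

```text
t 7.35 jig xy mm [25.   0.4] z 160.2 toolx ang 143.55 zax [ 0.0185 -0.0093 -0.9998] F jig [-3.62 -1.74] 5.34 tq [-0.148  0.642  0.18 ] q [-14.5  34.6  83.2  -0.3  61.1 -67.9] g 0.45
```

carry_out(
  series=[
    [[0,0,0],1,-1],
    [[0,0,0],1,-1],
    [[0,0,0],1,-1],
    [[0,0,0],1,-1],
  ],
)

```text
t: 7.85
ee_pos: [0.5963, -0.0348, 0.1603]
tcp_rot: [[-0.482, 0.876, 0.017], [0.876, 0.482, -0.01], [-0.017, 0.01, -1.0]]
force: [-0.5, 0.0, -0.1]
grip_width: 0.447
```

```bash
python3 -c "
from h import *;st()
a=vision.read_camera('scene')[205:325,280:400]
cv2.imwrite('pics/s4.png',cv2.cvtColor(cv2.resize(a,(480,480),interpolation=2),cv2.COLOR_RGB2BGR))"
```

```text
t 7.85 jig xy mm [24.8  0.2] z 160.3 toolx ang 118.84 zax [ 0.0169 -0.0105 -0.9998] F jig [-0.47 -0.1 ] -0.12 tq [-0.108  0.294  0.16 ] q [-14.5  34.6  83.2  -0.4  61.1 -43.1] g 0.45
```

View pics/s4.png

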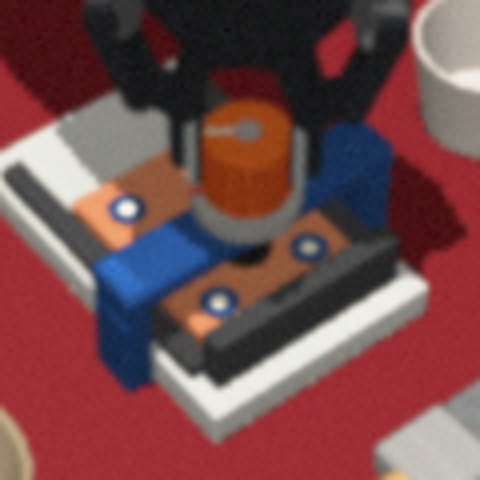

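Grip is good: the white line now points left at (205,130), so it and the collar's red mark at (193,188) turned together. Torque is free at 0.16. Continuing in pairs of small steps, checking after each.

carry_out(
  series=[
    [[0,0,0],1,-1],
    [[0,0,0],1,-1],
  ],
)

```text
t: 8.15
ee_pos: [0.5962, -0.0348, 0.1603]
tcp_rot: [[-0.284, 0.959, 0.016], [0.959, 0.284, -0.011], [-0.015, 0.012, -1.0]]
force: [-0.2, 0.3, -0.4]
grip_width: 0.448
```

```bash
python3 -c "
from h import *;st()"
```

```text
t 8.15 jig xy mm [24.6  0.1] z 160.3 toolx ang 106.49 zax [ 0.0161 -0.0108 -0.9998] F jig [-0.33  0.25] -0.35 tq [-0.155  0.343  0.206] q [-14.5  34.6  83.2  -0.4  61.2 -30.8] g 0.45
```

carry_out(
  series=[
    [[0,0,0],1,-1],
    [[0,0,0],1,-1],
  ],
)

```text
t: 8.4
ee_pos: [0.596, -0.0348, 0.1603]
tcp_rot: [[-0.076, 0.997, 0.015], [0.997, 0.076, -0.011], [-0.012, 0.014, -1.0]]
force: [-0.1, -0.2, 1.0]
grip_width: 0.447
```

```bash
python3 -c "
from h import *;st()"
```

```text
t 8.4 jig xy mm [24.5  0.1] z 160.3 toolx ang 94.33 zax [ 0.0152 -0.0111 -0.9998] F jig [-0.06 -0.19] 0.96 tq [-0.073  0.305  0.148] q [-14.5  34.6  83.2  -0.5  61.2 -18.6] g 0.45
```

Still free (about 0.13 to 0.2).

carry_out(
  series=[
    [[0,0,0],1,-1],
    [[0,0,0],1,-1],
  ],
)

```text
t: 8.65
ee_pos: [0.5959, -0.0347, 0.1603]
tcp_rot: [[0.136, 0.991, 0.014], [0.991, -0.136, -0.011], [-0.009, 0.016, -1.0]]
force: [0.1, -0.5, -0.6]
grip_width: 0.45
```

```bash
python3 -c "
from h import *;st()"
```

```text
t 8.65 jig xy mm [24.4  0.2] z 160.3 toolx ang 82.18 zax [ 0.0144 -0.0112 -0.9998] F jig [ 0.26 -0.42] -0.63 tq [-0.039  0.453  0.163] q [-14.4  34.6  83.2  -0.5  61.3  -6.4] g 0.45
```

carry_out(
  series=[
    [[0,0,0],1,-1],
    [[0,0,0],1,-1],
  ],
)

```text
t: 8.9
ee_pos: [0.5958, -0.0346, 0.1603]
tcp_rot: [[0.342, 0.94, 0.014], [0.94, -0.341, -0.011], [-0.006, 0.017, -1.0]]
force: [0.2, -0.7, 0.5]
grip_width: 0.446
```

```bash
python3 -c "
from h import *;st()"
```

```text
t 8.9 jig xy mm [24.2  0.2] z 160.3 toolx ang 70.02 zax [ 0.0136 -0.0112 -0.9998] F jig [ 0.38 -0.57] 0.46 tq [0.003 0.388 0.149] q [-14.4  34.6  83.2  -0.5  61.3   5.8] g 0.45
```

carry_out(
  series=[
    [[0,0,0],1,-1],
    [[0,0,0],1,-1],
  ],
)

```text
t: 9.15
ee_pos: [0.5958, -0.0345, 0.1603]
tcp_rot: [[0.532, 0.847, 0.013], [0.847, -0.532, -0.011], [-0.003, 0.017, -1.0]]
force: [1.2, -0.6, 0.8]
grip_width: 0.451
```

```bash
python3 -c "
from h import *;st()"
```

```text
t 9.15 jig xy mm [24.1  0.3] z 160.3 toolx ang 57.86 zax [ 0.0129 -0.0111 -0.9999] F jig [ 1.33 -0.2 ] 0.81 tq [0.052 0.379 0.168] q [-14.4  34.6  83.2  -0.5  61.4  17.9] g 0.45
```

carry_out(
  series=[
    [[0,0,0],1,-1],
    [[0,0,0],1,-1],
  ],
)

```text
t: 9.4
ee_pos: [0.5957, -0.0344, 0.1603]
tcp_rot: [[0.698, 0.716, 0.012], [0.716, -0.698, -0.011], [0.001, 0.016, -1.0]]
force: [-1.0, -0.1, 0.3]
grip_width: 0.449
```

```bash
python3 -c "
from h import *;st()"
```

```text
t 9.4 jig xy mm [24.   0.4] z 160.3 toolx ang 45.69 zax [ 0.0122 -0.0109 -0.9999] F jig [-0.93 -0.45] 0.28 tq [0.106 0.344 0.133] q [-14.4  34.6  83.1  -0.5  61.4  30.1] g 0.45
```

carry_out(
  series=[
    [[0,0,0],1,-1],
    [[0,0,0],1,-1],
  ],
)

```text
t: 9.65
ee_pos: [0.5957, -0.0343, 0.1603]
tcp_rot: [[0.834, 0.552, 0.012], [0.552, -0.834, -0.011], [0.004, 0.015, -1.0]]
force: [0.4, -0.2, -0.2]
grip_width: 0.449
```

```bash
python3 -c "
from h import *;st()"
```

```text
t 9.65 jig xy mm [24.   0.5] z 160.3 toolx ang 33.52 zax [ 0.0117 -0.0105 -0.9999] F jig [ 0.44 -0.1 ] -0.19 tq [0.137 0.287 0.12 ] q [-14.4  34.6  83.1  -0.5  61.5  42.3] g 0.45
```

carry_out(
  series=[
    [[0,0,0],1,-1],
    [[0,0,0],1,-1],
  ],
)

```text
t: 9.9
ee_pos: [0.5957, -0.0341, 0.1603]
tcp_rot: [[0.931, 0.364, 0.011], [0.364, -0.931, -0.01], [0.007, 0.014, -1.0]]
force: [1.2, -0.3, 0.2]
grip_width: 0.452
```

```bash
python3 -c "
from h import *;st()"
```

```text
t 9.9 jig xy mm [24.   0.6] z 160.3 toolx ang 21.37 zax [ 0.0113 -0.0103 -0.9999] F jig [1.18 0.11] 0.19 tq [0.17  0.281 0.321] q [-14.4  34.6  83.1  -0.5  61.5  54.5] g 0.45
```

Torque climbed to 0.32, so the pad is pressing. Single rows from here.

carry_out(
  series=[
    [[0,0,0],0.5,-1],
  ],
)

```text
t: 10.02
ee_pos: [0.5957, -0.0341, 0.1603]
tcp_rot: [[0.949, 0.315, 0.011], [0.315, -0.949, -0.01], [0.007, 0.013, -1.0]]
force: [1.0, 0.1, 0.1]
grip_width: 0.45
```

```bash
python3 -c "
from h import *;st()"
```

```text
t 10.03 jig xy mm [23.9  0.7] z 160.3 toolx ang 18.36 zax [ 0.0111 -0.0102 -0.9999] F jig [0.89 0.35] 0.14 tq [0.133 0.323 0.3  ] q [-14.4  34.6  83.1  -0.5  61.5  57.5] g 0.45
```

carry_out(
  series=[
    [[0,0,0],0.7,-1],
  ],
)

```text
t: 10.15
ee_pos: [0.5957, -0.0341, 0.1603]
tcp_rot: [[0.97, 0.245, 0.011], [0.245, -0.97, -0.01], [0.008, 0.013, -1.0]]
force: [-0.0, 0.2, -0.1]
grip_width: 0.452
```

```bash
python3 -c "
from h import *;st()"
```

```text
t 10.15 jig xy mm [23.9  0.7] z 160.3 toolx ang 14.17 zax [ 0.0109 -0.0102 -0.9999] F jig [-0.08  0.17] -0.15 tq [0.134 0.235 0.282] q [-14.4  34.6  83.1  -0.5  61.5  61.7] g 0.45
```

carry_out(
  series=[
    [[0,0,0],0.7,-1],
  ],
)

```text
t: 10.28
ee_pos: [0.5957, -0.034, 0.1603]
tcp_rot: [[0.985, 0.173, 0.011], [0.173, -0.985, -0.01], [0.009, 0.012, -1.0]]
force: [2.0, -1.1, 0.0]
grip_width: 0.452
```

```bash
python3 -c "
from h import *;st()
a=vision.read_camera('scene')[215:275,310:370];b=vision.read_camera('top')[210:250,320:360]
a=np.hstack([cv2.resize(x,(400,400),interpolation=2) for x in (a,b)])
cv2.imwrite('pics/s5.png',cv2.cvtColor(a,cv2.COLOR_RGB2BGR))"
```

```text
t 10.28 jig xy mm [24.   0.8] z 160.3 toolx ang 9.94 zax [ 0.0108 -0.01   -0.9999] F jig [ 2.24 -0.42] 0.04 tq [0.158 0.239 0.093] q [-14.4  34.6  83.1  -0.5  61.5  65.9] g 0.45
```

View pics/s5.png

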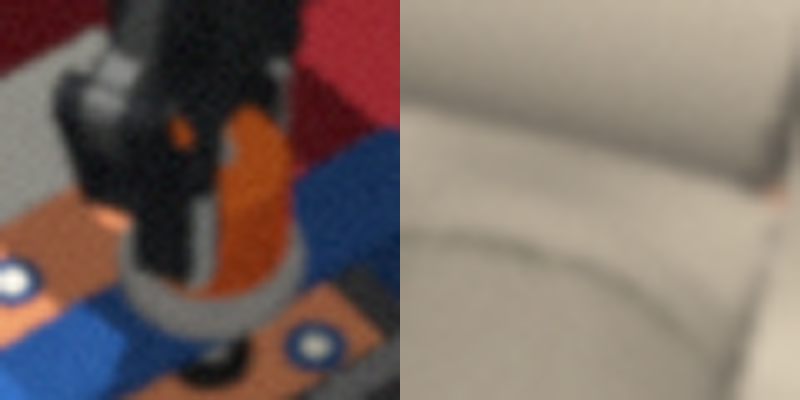

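The torque dropped to 0.09, which reads as the first click. The top view is hidden by the arm; the scene view shows only the grip. I'll release, rise and compare the white line with the red mark.

carry_out(
  series=[
    [[0,0,0],0,1],
    [[0,0,0],0,1],
    [[0,0,0],0,1],
    [[0,0,-0.6],0,1],
    [[0,0,-0.9],0,1],
  ],
)

```text
t: 11.0
ee_pos: [0.5937, -0.0329, 0.2486]
tcp_rot: [[0.984, 0.179, 0.003], [0.179, -0.984, -0.008], [0.002, 0.008, -1.0]]
force: [0.6, 0.6, 0.7]
grip_width: 1.001
```

carry_out(
  series=[
    [[0.3,0,-0.6],0,1],
    [[0.7,0,-0.2],0,1],
    [[0,0,0],0,1],
  ],
)

```text
t: 11.38
ee_pos: [0.6544, -0.0216, 0.3035]
tcp_rot: [[0.984, 0.18, 0.012], [0.18, -0.984, -0.01], [0.01, 0.012, -1.0]]
force: [-0.3, 0.7, -0.7]
grip_width: 1.0
```

```bash
python3 -c "
from h import *;st()
im=vision.read_camera('wrist');p=proj('wrist',[[*(o+R@[.0265,0]),.1]])[0];print(p)
x,y=np.clip(p.round().astype(int),60,[580,420])
a=np.hstack([cv2.resize(im[y-60:y+60,x-60:x+60],(400,400),interpolation=2),cv2.resize(vision.read_camera('scene')[205:325,280:400],(400,400),interpolation=2)])
cv2.imwrite('pics/w6.png',cv2.cvtColor(a,cv2.COLOR_RGB2BGR));print(x,y)"
```

```text
t 11.38 jig xy mm [76.  30.6] z 303.5 toolx ang 10.38 zax [ 0.0117 -0.0097 -0.9999] F jig [-0.52  0.58] -0.71 tq [0.016 0.016 0.065] q [-12.   34.7  60.6  -0.4  83.9  67.7] g 1.0
[322.02996401 304.90923624]
322 305
```

View pics/w6.png

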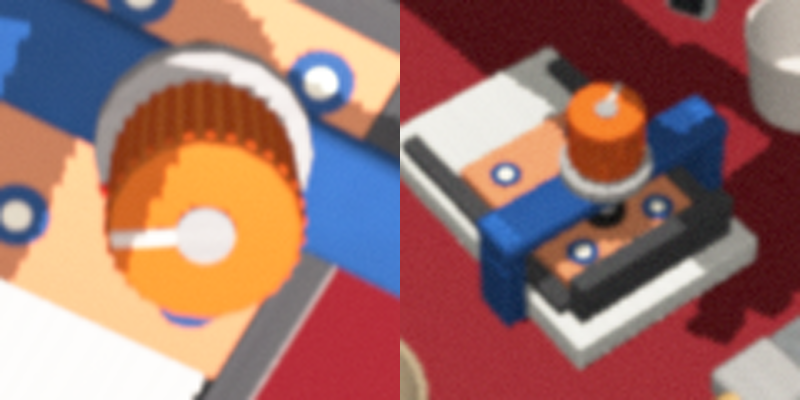

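The wrist crop shows the white line from (205,236) to (112,240) and the red mark at (104,189). Working out the angle between them.

```bash
python3 -c "
from h import *
f=lambda u,v:(262+(u+.5)*.3-.5,245+(v+.5)*.3-.5)
P=lambda u,v,z:R.T@(ray('wrist',f(u,v),z)[:2]-o)*1e3
c=P(205,236,.114);l=P(112,240,.114)
print('c',c)
al=np.degrees(np.arctan2(*(l-c)[::-1]))
for m in [(102,188),(104,189),(106,191)]:
  m=P(*m,.076);d=m-c;print('line',al,'mark',np.degrees(np.arctan2(d[1],d[0])),np.hypot(*d))
"
```

```text
c [25.30542712 -1.18790612]
line 120.62805978870541 mark 136.50159723114427 24.113762903535694
line 120.62805978870541 mark 137.41807960609196 23.76868482029107
line 120.62805978870541 mark 138.9288647454446 23.521256953919103
```

The line leads the mark by about 17° ± 3°, close to one click (20°), and the torque drop supports that. Because 17° could also sit just short of 20°, I'll regrasp and add about 10°. That puts it clearly between one and two clicks.

```bash
python3 -c "
from h import *
s=manip.get_state();k=o+R@[.0255,0]
d=np.array([*k,.101])-s['ee_pos']-s['tcp_rot']@[0,0,.054];print('tool shift units',s['tcp_rot'].T@d/.06)"
```

```text
tool shift units [-0.97958634  0.01379301  2.45967578]
```

carry_out(
  series=[
    [[-0.6,0.01,0],0,1],
    [[-0.45,0,0],0,1],
    [[0,0,0.6],0,1],
    [[0,0,0.3],0,1],
    [[0,0,0],0,1],
  ],
)

```text
t: 12.1
ee_pos: [0.5842, -0.0351, 0.2452]
tcp_rot: [[0.984, 0.179, 0.004], [0.179, -0.984, -0.009], [0.002, 0.009, -1.0]]
force: [0.2, -0.6, 0.2]
grip_width: 1.0
```

```bash
python3 -c "
from h import *
s=manip.get_state();k=o+R@[.0255,0];st()
d=np.array([*k,.101])-s['ee_pos']-s['tcp_rot']@[0,0,.054];print('tool shift units',s['tcp_rot'].T@d/.06)"
```

```text
t 12.1 jig xy mm [13.3 -3.8] z 245.2 toolx ang 10.31 zax [ 0.004  -0.0086 -1.    ] F jig [ 0.35 -0.49] 0.2 tq [ 0.012 -0.022 -0.018] q [-14.8  28.1  79.9  -0.4  71.6  65.1] g 1.0
tool shift units [0.20285264 0.01753224 1.50413198]
```

carry_out(
  series=[
    [[0.23,0.02,0.3],0,1],
    [[0,0,0.5],0,1],
    [[0,0,0.45],0,1],
    [[0,0,0.2],0,1],
    [[0,0,0],0,1],
  ],
)

```text
t: 12.72
ee_pos: [0.5983, -0.0352, 0.1604]
tcp_rot: [[0.984, 0.179, 0.009], [0.179, -0.984, -0.01], [0.007, 0.011, -1.0]]
force: [0.0, -0.3, -0.1]
grip_width: 0.998
```

```bash
python3 -c "
from h import *
s=manip.get_state();k=o+R@[.0255,0];st()
d=np.array([*k,.101])-s['ee_pos']-s['tcp_rot']@[0,0,.054];print('tool shift units',s['tcp_rot'].T@d/.06)"
```

```text
t 12.72 jig xy mm [26.8  0.4] z 160.4 toolx ang 10.31 zax [ 0.0085 -0.01   -0.9999] F jig [ 0.09 -0.26] -0.15 tq [ 0.045 -0.007  0.001] q [-14.4  35.   82.5  -0.5  61.9  65.5] g 1.0
tool shift units [-0.02860804 -0.01454943  0.08976906]
```

carry_out(
  series=[
    [[-0.03,-0.01,0.04],0,1],
    [[0,0,0],0,-1],
    [[0,0,0],0,-1],
    [[0,0,0],0,-1],
    [[0,0,0],0,-1],
  ],
)

```text
t: 13.35
ee_pos: [0.5969, -0.0342, 0.1616]
tcp_rot: [[0.984, 0.179, 0.013], [0.179, -0.984, -0.009], [0.011, 0.011, -1.0]]
force: [0.0, -1.9, -3.9]
grip_width: 0.446
```

```bash
python3 -c "
from h import *;st()"
```

```text
t 13.35 jig xy mm [25.2  1. ] z 161.6 toolx ang 10.32 zax [ 0.0125 -0.0093 -0.9999] F jig [ 0.62 -1.78] -3.89 tq [-0.392  0.02   0.018] q [-14.4  34.6  82.9  -0.4  61.7  65.5] g 0.45
```

carry_out(
  series=[
    [[0,0,0],0.8,-1],
  ],
)

```text
t: 13.48
ee_pos: [0.5969, -0.0343, 0.1615]
tcp_rot: [[0.995, 0.095, 0.012], [0.095, -0.995, -0.01], [0.011, 0.011, -1.0]]
force: [-0.9, 0.6, -1.7]
grip_width: 0.447
```

```bash
python3 -c "
from h import *;st()"
```

```text
t 13.47 jig xy mm [25.2  0.9] z 161.5 toolx ang 5.44 zax [ 0.0124 -0.0097 -0.9999] F jig [-1.06  0.25] -1.66 tq [-0.061  0.012  0.268] q [-14.4  34.6  82.9  -0.4  61.7  70.4] g 0.45
```

carry_out(
  series=[
    [[0,0,0],0.5,-1],
  ],
)

```text
t: 13.6
ee_pos: [0.5969, -0.0343, 0.1615]
tcp_rot: [[0.999, 0.041, 0.012], [0.041, -0.999, -0.01], [0.012, 0.01, -1.0]]
force: [0.1, 0.2, 0.5]
grip_width: 0.45
```

```bash
python3 -c "
from h import *;st()"
```

```text
t 13.6 jig xy mm [25.2  0.9] z 161.5 toolx ang 2.35 zax [ 0.0123 -0.0099 -0.9999] F jig [0.01 0.23] 0.55 tq [0.109 0.166 0.297] q [-14.4  34.7  82.9  -0.4  61.7  73.5] g 0.45
```

carry_out(
  series=[
    [[0,0,0],0,1],
    [[0,0,0],0,1],
    [[0,0,0],0,1],
    [[0,0,-0.6],0,1],
    [[0,0,-0.9],0,1],
  ],
)

```text
t: 14.22
ee_pos: [0.5949, -0.0336, 0.2498]
tcp_rot: [[0.999, 0.043, 0.005], [0.043, -0.999, -0.008], [0.004, 0.009, -1.0]]
force: [0.4, -0.1, 0.5]
grip_width: 0.998
```

carry_out(
  series=[
    [[0.3,0,-0.6],0,1],
    [[0.7,0,-0.2],0,1],
    [[0,0,0],0,1],
  ],
)

```text
t: 14.6
ee_pos: [0.6565, -0.0307, 0.3049]
tcp_rot: [[0.999, 0.044, 0.013], [0.045, -0.999, -0.01], [0.013, 0.011, -1.0]]
force: [-0.8, 0.0, -1.0]
grip_width: 1.0
```

```bash
python3 -c "
from h import *;st()
im=vision.read_camera('wrist');p=proj('wrist',[[*(o+R@[.0265,0]),.1]])[0]
x,y=np.clip(p.round().astype(int),60,[580,420]);print(x,y)
a=np.hstack([cv2.resize(im[y-60:y+60,x-60:x+60],(400,400),interpolation=2),cv2.resize(vision.read_camera('scene')[165:365,225:425],(400,400),interpolation=2)])
cv2.imwrite('pics/w7.png',cv2.cvtColor(a,cv2.COLOR_RGB2BGR))"
```

```text
t 14.6 jig xy mm [80.7 22.6] z 304.9 toolx ang 2.55 zax [ 0.0132 -0.0105 -0.9999] F jig [-0.74 -0.24] -1.01 tq [-0.009  0.039 -0.007] q [-12.8  35.   60.   -0.4  84.2  74.7] g 1.0
321 306
```

View pics/w7.png

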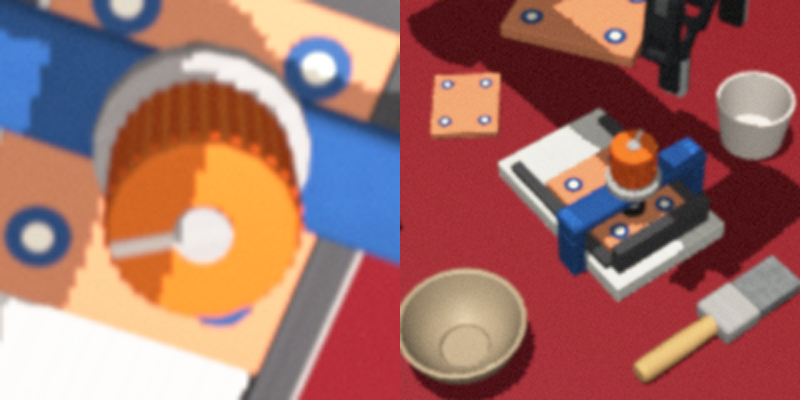

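The white line turned further, from (205,236) to (112,250), and the cup, bowl and brush are undisturbed. The red mark is hidden behind the knob, so I'll shift the camera to its side for one more look.

carry_out(
  series=[
    [[-0.4,-0.8,0],0,1],
    [[-0.4,-0.9,0],0,1],
    [[0,0,0],0,1],
  ],
)

```text
t: 15.08
ee_pos: [0.598, 0.0709, 0.3009]
tcp_rot: [[0.999, 0.043, 0.007], [0.043, -0.999, -0.01], [0.006, 0.01, -1.0]]
force: [0.4, -0.5, 0.1]
grip_width: 1.003
```

```bash
python3 -c "
from h import *;st()
im=vision.read_camera('wrist');p=proj('wrist',[[*(o+R@[.0265,0]),.1]])[0]
x,y=np.clip(p.round().astype(int),60,[580,420]);print(p,x,y)
cv2.imwrite('pics/w8.png',cv2.cvtColor(cv2.resize(im[y-60:y+60,x-60:x+60],(600,600),interpolation=2),cv2.COLOR_RGB2BGR))"
```

```text
t 15.07 jig xy mm [ -6.1 101.3] z 300.9 toolx ang 2.45 zax [ 0.0067 -0.0097 -0.9999] F jig [ 0.57 -0.36] 0.09 tq [ 0.002  0.013 -0.054] q [-4.2 27.8 72.  -0.5 79.8 83.4] g 1.0
[475.35016076 234.39293535] 475 234
```

View pics/w8.png

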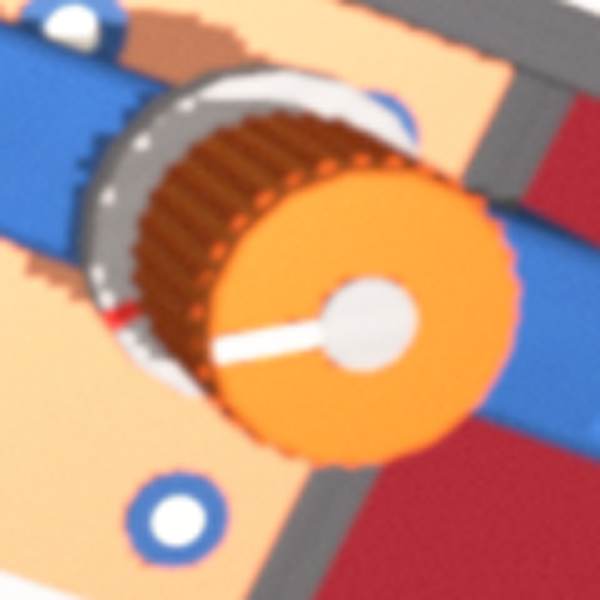

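The red mark shows at (121,316), the knob centre at (369,323) and the line tip at (213,350).

```bash
python3 -c "
from h import *
f=lambda u,v:(415+(u+.5)*.2-.5,174+(v+.5)*.2-.5)
P=lambda u,v,z:R.T@(ray('wrist',f(u,v),z)[:2]-o)*1e3
c=P(369,323,.114);l=P(213,350,.114);print(c)
al=np.degrees(np.arctan2(*(l-c)[::-1]))
for m in [(108,320),(121,316),(138,308)]:
  d=P(*m,.076)-c;b=np.degrees(np.arctan2(d[1],d[0]));print('line',al,'mark',b,b-al,np.hypot(*d))
"
```

```text
[29.20079801 -2.32589399]
line 120.51127588369386 mark 137.5876385181651 17.076362634471252 24.746610398674708
line 120.51127588369386 mark 138.36726786060325 17.855991976909394 22.844234786856767
line 120.51127588369386 mark 138.52446869266652 18.01319280897266 20.195865435559814
```

The knob sprang back to the same detent, with the line at 120.5° and the lead still about 18°. That means exactly one click has been made, and my extra nudge added none. The arm is clear, so I'm handing in.

```bash
python3 -c "
from bench import manip
print(manip.close_job())"
```

```text
the job is handed in; nothing more can be done
None
```

I slid the tile home against the stop, clamped it with one ratchet click, and handed the job in at about 15 s on the robot's clock.

- **Tile:** I pushed it with the fingers shut. The pushing force was about 1.7 N while sliding and about 9 N along the bed at the stop (about 13 N counting the vertical part). Before clamping, both rear corners read within 0.3 mm of each other, so it sat square. Its position matched home once a 1.5 mm offset, which the knob also showed, is taken off.
- **Knob:** I turned it about 152° clockwise. The torque climbed from about 0.15 to 0.32 N m, then fell to 0.09 at the click.
- **Click check:** The first look put the white line about 17° past the red mark, a little under the nominal 20°. To be sure, I regripped and turned 8° more. The torque rose to 0.30 N m with no second click, and on release the knob sprang back to the same place, about 18° past the mark. I read that as exactly one click.
- **Surroundings:** In the last scene picture the cup, bowl and brush looked unmoved. The gripper was open and clear above the clamp at hand-in.

I made no separate measurement of the tile's position after clamping. The later pictures show it still under the pad at the stop.

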